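# Refit the battery cover: hook it in, swing it down, slide the catch over

## Robot

A 6-joint arm with a two-finger parallel gripper is mounted at the origin on a cart in front of the work surface, level with it; the furniture and walls round the work are solid. World frame = base frame: x ahead of the robot, y to its left, z up, the work surface at z = 0. Lengths are in mm, angles in rad, forces in N, time in s.
With the tool pointing down it reaches from about 300 to 750 mm from the base axis. Payload 8.5 kg.
Tool frame: the origin (TCP) lies midway between the tips of the shut fingers; the grasp point (between the pads) lies 19 mm behind it (bot.tcp_to_grasp is the distance from the TCP to the grasp point, in mm); z points along the fingers, y is the line along which they close (so a half turn about z gives the same grasp; the last joint's range is limited). The gripper opens to 85 mm and grips with 20 to 120 N. Pads are 22 mm wide; open, the fingers measure 114 mm over their backs; the gripper's body (76 mm by 85 mm) begins 54 mm behind the grasp point. The pads swing forward as they close: fully open they stand 13 mm farther back than shut.
Start: joints at [0.885, 0.381, 1.297, -0, 1.464, -0.215], TCP at [249.468, 490.149, 231.322] pointing down, gripper open.
Joint ranges: [-3.11, 3.11], [-0.89, 2.33], [0.22, 2.48], [-1.42, 4.56], [0.17, 2.85], [-2.88, 2.88]. Speed limits (rad/s): [2.39, 2.39, 3.14, 3.14, 3.14, 3.14].

## Interface

Orientations are given as a unit quaternion [w, x, y, z].
In Python, from bench import sense, read_camera, camera_model, workorder, finder, bot gives the robot as it stands.
- The arm moves only by the tool drive_tool, never from a script. Its argument "motion" is a list of rows, each a list of 7 numbers: the opening, from -1 (shut) to 1 (fully open), then the shift along the world's x, y, z in cm, then the turn, a rotation vector about the world's x, y, z in degrees. In form: [[grip, dx, dy, dz, ax, ay, az], ...]. A call has 1 to 20 rows; each row is the pose to reach, as a shift and turn from the pose commanded when the call began; what a row does not reach only later rows make up. A row lasts 1/10 s, in which the tool goes at most 50 mm and 8.59 degrees, less where a joint would pass 70% of its speed; a pose out of reach is approached as far as the arm can. A call with a gripper value outside its range is refused whole. The fingers move at their own pace and stop on an object; the grip force is fixed at half the most. Time passes only in rows, so rows that repeat a pose let the fingers close. It gives the time, the measured TCP pose, the force, the opening and the grip force at its end, in the units of the state.
- sense(): the state, without advancing time (a new reading comes with each control period).
- read_camera(name): name is "scene" or "top" or "wrist"; returns the picture (384x512x3 uint8, red, green, blue); there is no depth.
- camera_model(name): a dict with "K" (3x3 intrinsics, pixels), "dist" ([k1, k2, p1, p2, k3] as OpenCV has them; the pictures are not rectified), "R" (3x3) and "t" (3): a world point X has camera coordinates R X + t. Camera axes: x right, y down, z forward; pixel columns grow to the right and rows downward; lengths in mm; the calibration is good to about 2 mm. A picture is of the moment at which its call begins: read the wrist's pose just before it. camera_model takes no time and is no camera call; for the wrist camera it gives the pose at the moment of the call.
- workorder.job_done(): hands the job in; it is judged then, once.
Trained networks look in the newest picture that a camera, given by its name, has taken for a name from the list of things; names that differ only in an ending like _2 or _b are one class to them, and where a whole thing is asked for, a point or a joint stands for the part that bears it (a point fixed in the world has none). Each returns a list of dicts, best first, with "p" (0 to 1); they miss things now and then, are a little off and sometimes report something else, mostly with a low value. They report only what shows in the picture. A call takes as long as a camera call.
- finder.look_for(camera, name): "position" ([x, y, z] in mm, in world coordinates, good to about 4 mm: the middle of the surface that is visible of it).
- finder.regions_of(camera, name): "mask" (384x512 bool, what is visible of it).
The state is a dict: "t": time; "joint_pos": joint angles; "qd": joint speeds; "effort": joint torques, N m; "ee_pos": TCP position; "tcp_rot": TCP orientation; "ft_force": force on the tool from outside, world axes, zero at the start; "wrist_torque": the same for the moment, N m; "finger_gap": opening from 0.0 (shut) to 1.0 (fully open); "grasp_force": force on a finger pad.
Only numpy, scipy, OpenCV 4.12 (cv2) and the standard library are available. Lean on these libraries where they do the work, as an engineer would, in place of code of your own. Each camera call takes 0.05 s, during which the arm holds its last target. There are 200 camera calls.

## Task

The cells in the grey battery case have been changed; put its cover back on. Hook the cover's tongue under the dark lip of the case while the cover is tilted, swing it down until it lies flat and fully home in the opening, then slide the catch all the way over its edge so it is locked. Leave the carton, the small tape roll and the screwdriver where they are.

Things in the scene. Friction and masses are not known exactly. Their poses are not given: they have to be found in the camera images.
- case: Fixed grey battery case, 210 x 130 mm, rim 46 mm high; place and turn vary. Origin: centre of its underside; x along its length from the dark lip (the end nearer the robot) to the catch, z up. Opening in its top: x -66 to 68 mm, y -47 to 47 mm. Four cells inside, their tops at z 32 mm (x -10 to 42 mm). Two low guides (top z 54 mm) beside the catch.
- lip_edge (a point): Middle of the lower edge of the steel lip, at (-66, 0, 44) mm of the case; the lip is 88 mm wide, 6 mm thick (top z 50 mm) and covers everything to -x of this edge. Below it a slot for the tongue, 72 mm wide, reaches back to x -86 mm and down to z 18 mm.
- seat (a point): Where the cover's origin belongs, at (1, 0, 38) mm of the case, with 2 mm of play each way along x and y. Ledges carry the cover at z 38 mm: along both long sides (|y| over 41 mm, from x -50 mm on) and across the catch end (from x 60 mm); it is hollow between them and for 16 mm next to the lip.
- cover: Loose grey cover, 160 g, flat on the table, handle up. Origin: centre of the underside of its plate, 130 (x) x 90 (y) x 8 mm. At its -x edge a tongue 60 mm wide, 4 mm thick, level with the underside, sticks out 16 mm. With the tongue it is longer than the opening: the tongue goes under the lip first, +x end held high. Seated, its top is flush with the rim, x along the case's x.
- handle (a point): Top middle of the cover's black bridge handle, 36 mm above the cover's origin. Its bar runs along the cover's x: 72 mm long, 14 mm wide (y), 14 mm deep (22 to 36 mm above the underside), on two feet at x -30 and +30 mm.
- tongue_tip (a point): Middle of the end face of the cover's tongue, at (-81, 0, 2) mm in the cover's frame.
- catch (a joint): Travel of the sliding catch in m: 0 = drawn back off the opening, 0.020 = end stop, fully over the cover's edge. It slides along the case's -x (towards the lip), about 2 N of friction, and stays where it is left. Its steel plate is 30 x 40 x 6 mm and passes 2 mm above the seated cover.
- catch_grip (a point): Top middle of the catch's black upright grip, 82 mm above the table, which is 24 mm long (case x), 12 mm wide (case y) and stands 28 mm above the catch plate (plate top 54 mm above the table). At joint 0 it is at x = 87 mm, y = 0 of the case.
- carton: Bystander: small brown carton, 60 x 121 x 61 mm high. Origin: centre of its underside.
- tape_small: Bystander: black tape roll lying flat, 66 mm across, 18 mm high. Origin: centre of its underside.
- driver: Bystander: black screwdriver lying on the table, 190 mm long (along its y), 25 mm high. Origin: centre of its underside.

How it is judged:
By the outcome, as a careful person would: the job done as asked, in the order asked, and still so for the second after the job is handed in, with the robot touching nothing.
It also fails if it takes over 48 s, if anything falls off the work surface, if the arm or the gripper's body presses on something with over 40 N, if the wrist force passes 120 N, or if a joint passes its speed limit or range.

## Working session

There is one attempt and no reset: what is moved stays moved. The work goes in short steps, Python scripts to look and compute and a tool call to move; the robot and the scene stay as the last step left them, time stands still between calls to the robot, and variables do not carry over. Pictures are saved under pics/ and viewed, at most 10 in all, crops included, and the job is handed in when it is done.

Besides the shell and the picture viewer there is one more tool, called after "Call:" as name(argument=value, ...), one argument or row to a line, values as JSON. drive_tool: Moves the arm, as the interface text tells. Its arguments: {"type":"object","properties":{"motion":{"type":"array","items":{"type":"array","items":{"type":"number"}}}},"required":["motion"]}

```bash
mkdir -p pics; ls; cat > h.py <<'E'
import numpy as np, cv2
from bench import sense, read_camera, camera_model, workorder, finder, bot
from scipy.spatial.transform import Rotation as Rn
def save(n,im): cv2.imwrite(n,im[:,:,::-1])
def ray(m,px):
    K=np.array(m["K"],float);d=np.array(m["dist"],float);R=np.array(m["R"],float);t=np.array(m["t"],float).ravel()
    u=cv2.undistortPoints(np.array(px,float).reshape(-1,1,2),K,d).reshape(-1,2)
    D=np.c_[u,np.ones(len(u))]@R
    return -R.T@t,D
def atz(m,px,z):
    o,D=ray(m,px); return o+D*((z-o[2])/D[:,2])[:,None]
def proj(m,X):
    R=np.array(m["R"],float);t=np.array(m["t"],float)
    return cv2.projectPoints(np.array(X,float).reshape(-1,3),cv2.Rodrigues(R)[0],t,np.array(m["K"],float),np.array(m["dist"],float))[0].reshape(-1,2)
E
python3 - <<'E'
from h import *
a=read_camera("scene");b=read_camera("top")
save("pics/a.png",a);save("pics/b.png",b)
for c in("scene","top"):
  m=camera_model(c);print(c,np.round(-np.array(m["R"]).T@np.array(m["t"]),0).tolist(),np.round(m["R"],2).tolist())
  for n in ["case","lip_edge","cover","handle","catch_grip","catch","tongue_tip","seat","carton","tape_small","driver"]:
    r=finder.look_for(c,n); print(c,n,[(np.round(x["position"]).tolist(),round(x["p"],2)) for x in r[:2]])
s=sense();print({k:np.round(v,3).tolist() for k,v in s.items()}, bot.tcp_to_grasp)
E
```

```text
pics
scene [1486.0, -1105.0, 885.0] [[0.74, 0.67, -0.0], [0.33, -0.37, -0.87], [-0.58, 0.64, -0.5]]
scene case [([538.0, -37.0, 36.0], 0.92)]
scene lip_edge [([544.0, -33.0, 40.0], 0.96)]
scene cover [([516.0, 315.0, 7.0], 0.8)]
scene handle [([517.0, 316.0, 6.0], 0.85)]
scene catch_grip [([614.0, -38.0, 60.0], 0.64), ([512.0, 316.0, 12.0], 0.45)]
scene catch [([619.0, -40.0, 57.0], 0.61)]
scene tongue_tip [([515.0, 316.0, 7.0], 0.8)]
scene seat [([516.0, 316.0, 7.0], 0.68), ([543.0, -38.0, 36.0], 0.61)]
scene carton [([526.0, -319.0, 59.0], 0.89)]
scene tape_small [([672.0, 272.0, 20.0], 0.44)]
scene driver [([646.0, -447.0, 20.0], 0.63)]
top [425.0, -66.0, 1137.0] [[0.02, -1.0, -0.01], [-1.0, -0.02, -0.09], [0.09, 0.01, -1.0]]
top case [([523.0, -18.0, 43.0], 0.55)]
top lip_edge [([530.0, -17.0, 46.0], 0.75)]
top cover [([506.0, 324.0, 9.0], 0.93)]
top handle [([503.0, 319.0, 13.0], 0.86)]
top catch_grip [([645.0, -438.0, 25.0], 0.64), ([607.0, -33.0, 55.0], 0.52)]
top catch [([606.0, -30.0, 54.0], 0.7)]
top tongue_tip [([500.0, 322.0, 9.0], 0.67)]
top seat [([529.0, -19.0, 45.0], 0.64)]
top carton [([507.0, -295.0, 58.0], 0.91)]
top tape_small [([671.0, 281.0, 16.0], 0.75), ([503.0, 324.0, 9.0], 0.72)]
top driver [([641.0, -438.0, 23.0], 0.66)]
{'t': 1.2, 'joint_pos': [0.885, 0.381, 1.297, -0.0, 1.464, -0.215], 'qd': [0.001, 0.002, -0.001, 0.001, -0.001, -0.001], 'effort': [-0.0, -44.833, -23.147, -0.0, 0.0, 0.0], 'ee_pos': [249.466, 490.14, 231.317], 'tcp_rot': [0.0, 0.233, 0.972, -0.0], 'ft_force': [0.606, 0.433, -0.217], 'wrist_torque': [-0.004, -0.012, 0.016], 'grasp_force': 0.0, 'finger_gap': 0.999} 18.700000000000003
```

View pictures.

View pics/a.png

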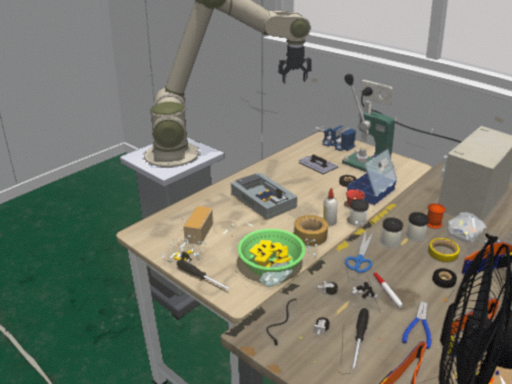

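View pics/b.png

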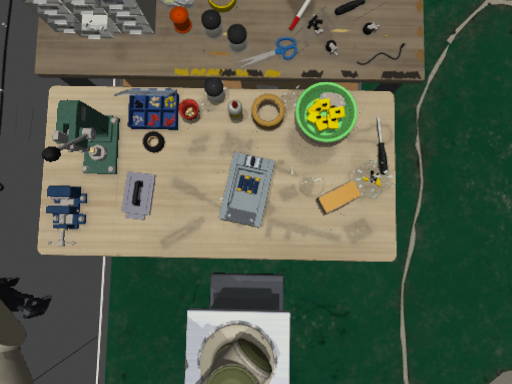

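```bash
python3 - <<'E'
from h import *
s=sense();m=camera_model("wrist");R=np.array(m["R"]);o=-R.T@np.array(m["t"])
q=s["tcp_rot"];T=Rn.from_quat([q[1],q[2],q[3],q[0]])
print("cam in tool",T.inv().apply(o-s["ee_pos"]).round(1),"fwd in tool",T.inv().apply(R[2]).round(3),"right in tool",T.inv().apply(R[0]).round(3)); print(np.round(m["K"],0).tolist(), "tool x,y world",T.apply(np.eye(3)).round(2).tolist())
mt=camera_model("top");im=read_camera("top")
for n,z in(("cover",8),("case",46),("carton",61)):
  r=finder.regions_of("top",n)
  if r:
    k=np.argwhere(r[0]["mask"])[:,::-1];P=atz(mt,k,z)[:,:2].astype(np.float32)
    c,wh,a=cv2.minAreaRect(P);print(n,r[0]["p"],np.round(c),np.round(wh),round(a,1))
save("pics/c.png",cv2.resize(im[140:240,100:290],None,fx=4,fy=4,interpolation=cv2.INTER_CUBIC))
E
```

```text
cam in tool [  81.     0.5 -142.2] fwd in tool [-0.317 -0.001  0.948] right in tool [-0.  1.  0.]
[[337.0, 0.0, 260.0], [0.0, 337.0, 194.0], [0.0, 0.0, 1.0]] tool x,y world [[-0.89, 0.45, -0.0], [0.45, 0.89, -0.0], [-0.0, -0.0, -1.0]]
cover 0.85 [503. 326.] [ 92. 143.] 84.4
case 0.77 [525. -19.] [128. 209.] 78.7
carton 0.94 [ 504. -295.] [ 58. 127.] 28.3
```

View pics/c.png

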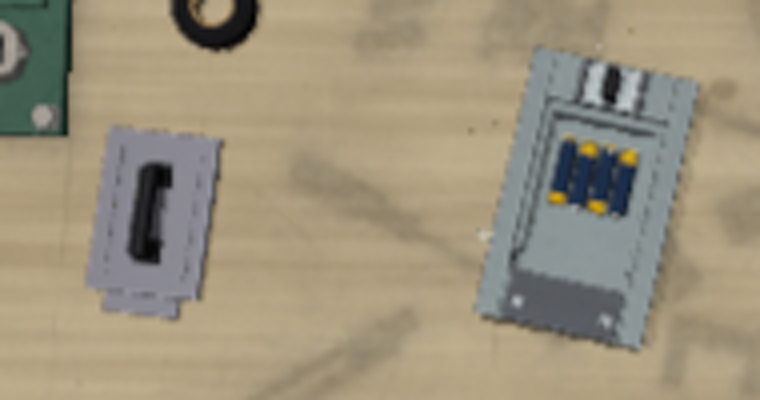

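Call:
drive_tool(
  motion=[
    [1,21,-16.4,0,0,0,21],
    [1,21,-16.4,0,0,0,21],
    [1,21,-16.4,0,0,0,21],
    [1,21,-16.4,0,0,0,21],
    [1,21,-16.4,0,0,0,21],
    [1,21,-16.4,0,0,0,21],
    [1,21,-16.4,0,0,0,21],
    [1,21,-16.4,0,0,0,21],
    [1,21,-16.4,0,0,0,21],
    [1,21,-16.4,0,0,0,21],
  ],
)

```text
t: 2.4
ee_pos: [458.6, 327.0, 231.5]
tcp_rot: [0.0, 0.051, 0.999, 0.0]
ft_force: [0.4, -0.5, 0.5]
finger_gap: 0.998
grasp_force: 0.0
```

```bash
python3 - <<'E'
from h import *
s=sense();m=camera_model("wrist");im=read_camera("wrist");save("pics/d.png",im)
print(s["t"],s["ee_pos"],s["tcp_rot"],s["ft_force"])
for n in("cover","handle","tongue_tip"):
  r=finder.look_for("wrist",n);print(n,[(np.round(x["position"],1).tolist(),x["p"]) for x in r[:2]])
r=finder.regions_of("wrist","cover")
if r:
  k=np.argwhere(r[0]["mask"])[:,::-1];P=atz(m,k,8)[:,:2].astype(np.float32);c,wh,a=cv2.minAreaRect(P);print(r[0]["p"],c,wh,a)
E
```

```text
2.4 [458.59003307 326.98463553 231.50427505] [5.07509638e-05 5.12685671e-02 9.98684899e-01 6.75451396e-05] [ 0.441126   -0.48462046  0.54717006]
cover [([496.4, 327.7, 7.9], 0.6)]
handle [([496.7, 328.7, 12.6], 0.6)]
tongue_tip [([495.7, 328.3, 11.1], 0.86)]
0.77 (500.6103210449219, 327.57550048828125) (91.76122283935547, 146.21217346191406) 84.49993133544922
```

View pics/d.png

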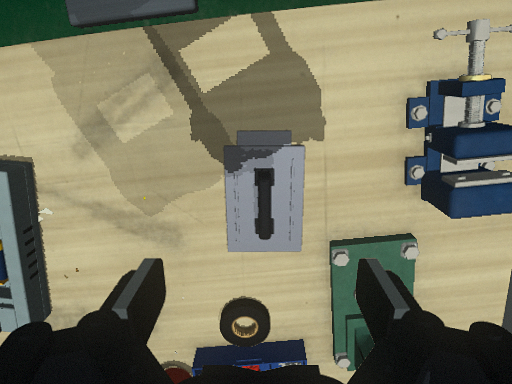

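```bash
python3 - <<'E'
from h import *
m=camera_model("wrist");mt=camera_model("top")
print("plate",atz(m,[[225,146],[305,146],[227,251],[302,251]],8).round(1).tolist())
print("tongue end",atz(m,[[238,130.5],[291,130.5]],4).round(1).tolist())
print("bar ends",atz(m,[[264,168],[264.5,240]],36).round(1).tolist())
# crop px in top pic /4 + (100,140): bar ends
pt=np.array([[159,166],[143,258]])/4+[100,140]
from itertools import product
for a,b in zip([[264.5,240],[264,168]],pt):
  o1,D1=ray(m,[a]);o2,D2=ray(mt,[b]);A=np.c_[D1[0],-D2[0]];x=np.linalg.lstsq(A,o2-o1,rcond=None)[0];print("tri",(o1+D1[0]*x[0]).round(1),(o2+D2[0]*x[1]).round(1))
print("green",atz(m,[[330,240],[415,236]],5).round(0).tolist())
E
```

```text
plate [[441.5, 289.8, 8.0], [450.5, 376.8, 8.0], [569.0, 274.6, 8.0], [578.5, 365.3, 8.0]]
tongue end [[426.7, 305.7, 4.0], [432.7, 363.2, 4.0]]
bar ends [[463.5, 330.1, 36.0], [545.2, 322.5, 36.0]]
tri [550.3 322.1  25.7] [543.7 315.4  22.7]
tri [471.1 329.7   5.6] [472.3 330.3   5.8]
green [[569.0, 400.0, 5.0], [575.0, 504.0, 5.0]]
```

Call:
drive_tool(
  motion=[
    [0.6,5.1,-0.05,-13.5,0,0,0],
    [0.6,5.1,-0.05,-13.5,0,0,0],
    [0.6,5.1,-0.05,-13.5,0,0,0],
    [0.6,5.1,-0.05,-13.5,0,0,0],
    [0.6,5.1,-0.05,-13.5,0,0,0],
  ],
)

```text
t: 3.15
ee_pos: [510.4, 325.8, 97.0]
tcp_rot: [-0.0, 0.052, 0.999, -0.0]
ft_force: [-1.5, 0.1, 0.5]
finger_gap: 0.804
grasp_force: 0.0
```

```bash
python3 - <<'E'
from h import *
s=sense();m=camera_model("wrist");im=read_camera("wrist");save("pics/e.png",im)
print(s["t"],s["ee_pos"],s["tcp_rot"])
X=np.array([[36,7,36],[36,-7,36],[-36,7,36],[-36,-7,36],[65,45,8],[65,-45,8],[-65,45,8],[-65,-45,8],[-81,30,4],[-81,-30,4]])
c,sn=np.cos(np.radians(-5.9)),np.sin(np.radians(-5.9))
print(proj(m,X@np.array([[c,-sn,0],[sn,c,0],[0,0,1]]).T+[510,326.5,0]).round(0).tolist())
E
```

```text
3.15 [510.42410523 325.82737236  96.95032536] [-1.84731679e-04  5.21485103e-02  9.98639323e-01 -2.77899197e-05]
[[271.0, 261.0], [251.0, 261.0], [272.0, 158.0], [249.0, 158.0], [318.0, 276.0], [204.0, 276.0], [328.0, 106.0], [193.0, 106.0], [306.0, 81.0], [216.0, 81.0]]
```

View pics/e.png

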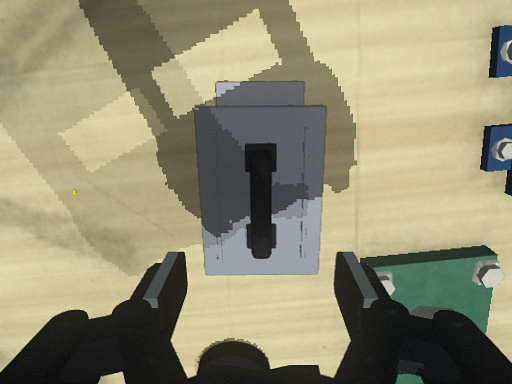

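Call:
drive_tool(
  motion=[
    [0.6,0,0.07,-5,0,0,0],
    [0.6,0,0.07,-8.3,0,0,0],
    [0.2,0,0.07,-8.3,0,0,0],
    [-1,0,0.07,-8.3,0,0,0],
    [-1,0,0.07,-8.3,0,0,0],
    [-1,0,0.07,-8.3,0,0,0],
    [-1,0,0.07,-8.3,0,0,0],
    [-1,0,0.07,-8.3,0,0,0],
    [-1,0,0.07,-8.3,0,0,0],
    [-1,0,0.07,-8.3,0,0,0],
    [-1,0,0.07,-8.3,0,0,0],
    [-1,0,0.07,-8.3,0,0,0],
  ],
)

```text
t: 4.4
ee_pos: [511.6, 327.0, 16.2]
tcp_rot: [0.002, 0.052, 0.999, 0.001]
ft_force: [-1.7, -0.4, 7.9]
finger_gap: 0.151
grasp_force: 59.8
```

Call:
drive_tool(
  motion=[
    [-1,0,0,4,0,0,0],
    [-1,0,0,8,0,0,0],
    [-1,-3,-4,13,0,0,0],
    [-1,-6,-8,17,0,0,0],
    [-1,-9,-11,21,0,0,0],
    [-1,-9,-12,23,0,0,0],
    [-1,-9,-12,23,0,0,0],
    [-1,-9,-12,23,0,0,0],
    [-1,-9,-12,23,0,0,0],
  ],
)

```text
t: 5.3
ee_pos: [420.5, 206.7, 242.6]
tcp_rot: [-0.0, 0.052, 0.999, 0.0]
ft_force: [-0.5, 0.4, -2.5]
finger_gap: 0.15
grasp_force: 59.1
```

```bash
python3 - <<'E'
from h import *
s=sense();m=camera_model("wrist");im=read_camera("wrist")
print(s["t"],s["ee_pos"],s["tcp_rot"],s["ft_force"])
for n in("case","lip_edge","catch_grip","catch"):
  r=finder.look_for("wrist",n);print(n,[(np.round(x["position"],1).tolist(),x["p"]) for x in r[:2]])
save("pics/f.png",cv2.resize(im,(800,600),interpolation=cv2.INTER_CUBIC))
E
```

```text
5.3 [420.50930647 206.6889765  242.64319913] [-3.42678174e-04  5.21767009e-02  9.98637808e-01  5.48251105e-05] [-0.46702077  0.40722225 -2.49750625]
case [([506.1, -16.9, 37.3], 0.68)]
lip_edge [([505.1, -22.1, 40.8], 0.69)]
catch_grip [([599.6, -31.8, 55.3], 0.59)]
catch [([597.1, -27.6, 50.6], 0.79)]
```

View pics/f.png

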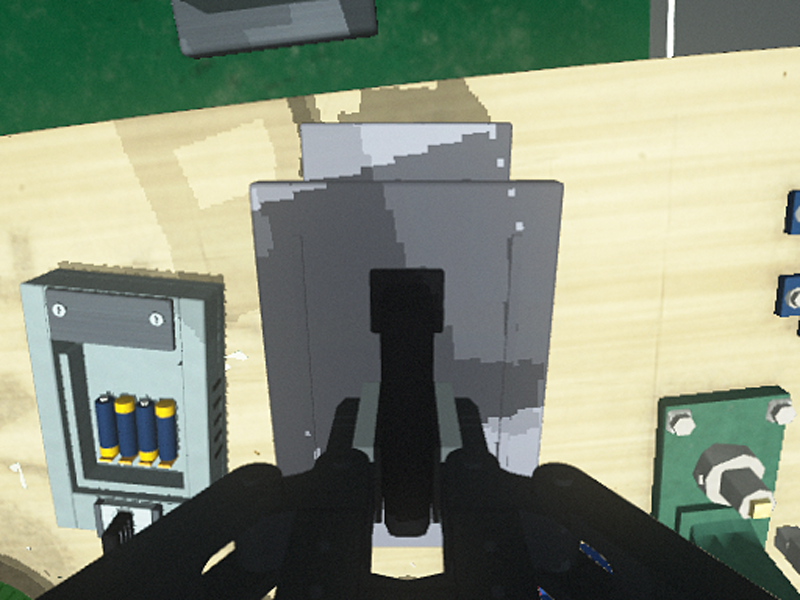

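```bash
python3 - <<'E'
import cv2
im=cv2.imread("pics/f.png")
cv2.imwrite("pics/g.png",cv2.resize(im[250:535,0:250],None,fx=2.1,fy=2.1,interpolation=cv2.INTER_CUBIC))
E
```

```text
(no output)
```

View pics/g.png

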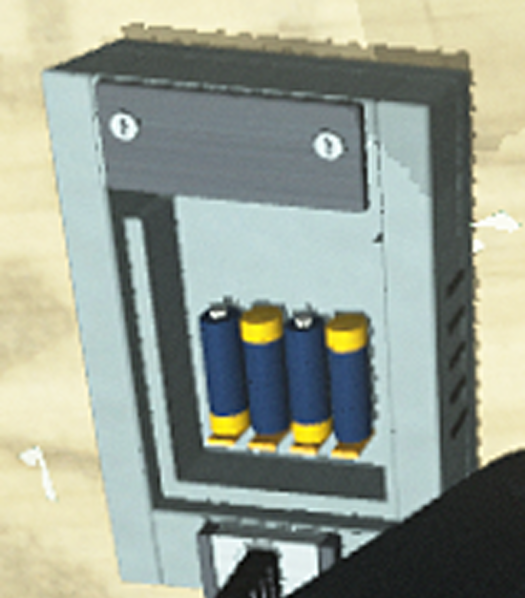

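```bash
cat > fit.py <<'E'
from h import *
from scipy.optimize import least_squares
m=camera_model("wrist")
P=np.array([[45,71],[428,105],[118,583],[107,189],[361,211],[155,508],[395,522]])
px=(P/2.1+[0,250])*.64
X=np.array([[-105,-65,46],[-105,65,46],[105,-65,46],[-66,-44,50],[-66,44,50],[68,-47,46],[68,47,46]],float)
def W(p):
  return X@Rn.from_euler('z',p[2],degrees=True).as_matrix().T+[p[0],p[1],p[3] if len(p)>3 else 0]
for p0 in([525,-19,-11.],[525,-19,-11.,0]):
  r=least_squares(lambda p:(proj(m,W(p))-px).ravel(),p0)
  print(r.x.round(1));print(r.fun.reshape(-1,2).round(1).tolist())
# joint with the top camera, crop c
mt=camera_model("top")
P2=np.array([[537,47],[694,82],[475,312],[640,348],[510,272],[627,290]])/4+[100,140]
X2=np.array([[105,65,46],[105,-65,46],[-105,65,46],[-105,-65,46],[-66,44,50],[-66,-44,50]],float)
def f(p):
  Rm=Rn.from_euler('z',p[2],degrees=True).as_matrix().T
  return np.r_[(proj(m,X@Rm+[p[0],p[1],p[3]])-px).ravel(),(proj(mt,X2@Rm+[p[0],p[1],p[3]])-P2).ravel()]
r=least_squares(f,[525,-19,-11.,0]);print("both",r.x.round(1));print(r.fun.reshape(-1,2).round(1).tolist())
g=least_squares(lambda p:f(np.r_[p,0])[14:],[525,-19,-11.]);print("top only",g.x.round(1),g.fun.round(1))
E
python3 fit.py
```

```text
[525.  -17.3 -11.3]
[[-2.2, -1.3], [0.4, -1.0], [0.4, -0.1], [-0.2, -0.5], [1.5, 0.1], [-0.9, 0.5], [0.9, 3.5]]
[527.6 -21.4 -11.2  -6.2]
[[-1.1, -0.1], [-0.7, -0.1], [1.0, -1.6], [0.5, -0.1], [0.7, 0.3], [-0.4, -0.7], [0.1, 2.1]]
both [526.7 -20.4 -11.2  -4.8]
[[-1.5, -0.6], [-0.6, -0.7], [0.9, -1.4], [0.3, -0.4], [0.8, -0.1], [-0.5, -0.6], [0.3, 2.2], [-0.8, -0.9], [1.0, -0.9], [-0.3, -0.7], [0.1, -0.6], [0.4, -1.8], [-0.7, -0.1]]
top only [523.9 -20.7 -10.9] [-1.  -0.2  1.  -0.4 -0.3  0.4  0.4  0.3  0.4 -0.8 -0.5  0.7]
```

Call:
drive_tool(
  motion=[
    [-1,1,-5,0,0,0,-5.3],
    [-1,1,-10,0,0,0,-5.3],
    [-1,1,-15,0,0,0,-5.3],
    [-1,1,-20,0,0,0,-5.3],
    [-1,1,-25,0,0,0,-5.3],
    [-1,1,-30,0,0,0,-5.3],
    [-1,1,-35,0,0,0,-5.3],
    [-1,1,-39,0,0,0,-5.3],
    [-1,1,-42,0,0,0,-5.3],
    [-1,1,-43,0,0,0,-5.3],
    [-1,1,-43,0,0,0,-5.3],
    [-1,1,-43,0,0,0,-5.3],
    [-1,1,-43,0,0,0,-5.3],
  ],
)

```text
t: 6.85
ee_pos: [430.6, -222.3, 243.4]
tcp_rot: [-0.0, 0.097, 0.995, 0.0]
ft_force: [0.6, 0.5, -1.3]
finger_gap: 0.147
grasp_force: 59.2
```

```bash
python3 - <<'E'
from h import *
s=sense();m=camera_model("wrist");im=read_camera("wrist")
print(s["t"],s["ee_pos"],s["tcp_rot"],s["ft_force"],s["joint_pos"])
X=np.array([[-105,-65,46],[-105,65,46],[105,-65,46],[105,65,46]],float)@Rn.from_euler('z',-11.2,degrees=True).as_matrix().T+[525,-19,0]
p=proj(m,X);print(p.round(1).tolist());x0=int(p[:,0].min())-12;y0=int(p[:,1].min())-12
x1=min(512,int(p[:,0].max())+12);y1=min(384,int(p[:,1].max())+8);print(x0,y0,x1,y1)
save("pics/h.png",cv2.resize(im[y0:y1,x0:x1],None,fx=4,fy=4,interpolation=cv2.INTER_CUBIC)[:600,:800])
E
```

```text
6.85 [ 430.61307799 -222.27880287  243.35782577] [-4.47730548e-05  9.74131397e-02  9.95244016e-01  1.65035698e-04] [ 0.62360069  0.47445973 -1.34568659] [-7.21544657e-01  2.56430916e-01  1.44787565e+00  2.17482091e-04
  1.43755161e+00 -2.09723417e+00]
[[413.3, 113.3], [537.1, 115.3], [387.9, 293.5], [492.9, 291.9]]
375 101 512 301
```

View pics/h.png

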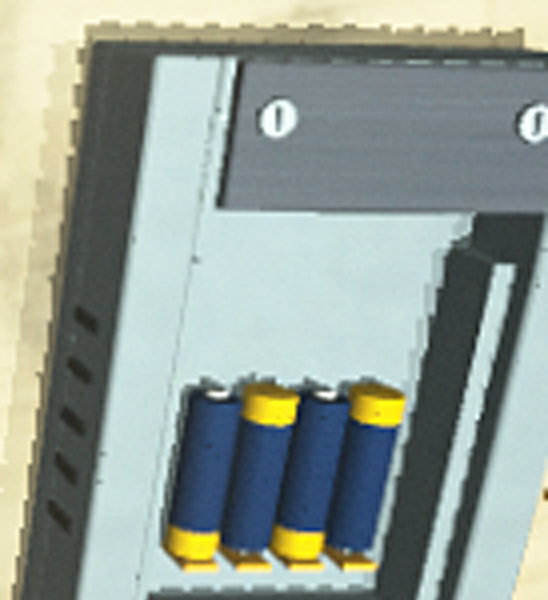

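```bash
cat > fit2.py <<'E'
from h import *
from scipy.optimize import least_squares
m=camera_model("wrist");s=sense();mt=camera_model("top")
def T(p,q):
  M=np.eye(4);M[:3,:3]=Rn.from_quat([q[1],q[2],q[3],q[0]]).as_matrix();M[:3,3]=p;return M
C=np.eye(4);C[:3,:3]=m["R"];C[:3,3]=np.ravel(m["t"])
C1=C@T(s["ee_pos"],s["tcp_rot"])@np.linalg.inv(T([420.509,206.689,242.643],[-3.42678174e-04,5.21767009e-02,9.98637808e-01,5.48251105e-05]))
m1=dict(m,R=C1[:3,:3],t=C1[:3,3])
A=(np.array([[45,71],[428,105],[118,583],[107,189],[361,211],[155,508]])/2.1+[0,250])*.64
XA=np.array([[-105,-65,46],[-105,65,46],[105,-65,46],[-66,-44,50],[-66,44,50],[68,-47,46]],float)
B=np.array([[153,55],[220,207]])/4+[375,101]
XB=np.array([[-105,-65,46],[-66,-44,50]],float)
D=np.array([[537,47],[694,82],[475,312],[640,348],[510,272],[627,290]])/4+[100,140]
XD=np.array([[105,65,46],[105,-65,46],[-105,65,46],[-105,-65,46],[-66,44,50],[-66,-44,50]],float)
def f(p):
  R=Rn.from_euler('z',p[2],degrees=True).as_matrix().T;o=[p[0],p[1],p[3] if len(p)>3 else 0]
  a=(proj(m1,XA@R+o)-A).ravel();b=(proj(m,XB@R+o)-B).ravel()
  l=proj(m,np.array([[-105,-65,46],[60,-65,46],[-66,-44,50],[-66,44,50]],float)@R+o)
  e=lambda u,v,k:np.cross(v-u,k-u)/np.linalg.norm(v-u)
  k=np.array([[100,460],[540,213]])/4+[375,101]
  c=[e(l[0],l[1],k[0]),e(l[2],l[3],k[1])]
  d=(proj(mt,XD@R+o)-D).ravel()*1
  return np.r_[a,b,c,d]
for p0 in([525,-19,-11.],[525,-19,-11.,0]):
  r=least_squares(f,p0);print(r.x.round(1));print(r.fun[:18].round(1).tolist())
r=least_squares(lambda p:f(p)[12:18],[525,-19,-11.]);print("h only",r.x.round(1),r.fun.round(1))
E
python3 -W ignore fit2.py
```

```text
[525.8 -18.3 -11.2]
[-2.8, -0.5, -0.4, -0.5, 0.3, 0.2, -0.7, 0.1, 0.7, 0.5, -1.1, 0.8, 1.0, -0.8, 0.8, 0.7, -0.1, 0.2]
[526.2 -18.7 -11.3  -1.7]
[-1.9, -0.6, -0.0, -0.5, 0.8, -0.5, 0.1, -0.1, 1.2, 0.3, -0.6, 0.2, 0.0, -0.5, -0.2, 0.7, -1.0, 0.0]
h only [525.8 -18.6 -10.9] [ 0.1 -0.4  0.2  0.9 -0.3  0.4]
```

```bash
cat > plan.py <<'E'
from h import *
CASE=np.array([525.9,-18.5,0]);YAW=-11.2
Rc=Rn.from_euler('z',YAW,degrees=True)
def tcp(a,gap,th,tc,y=0):
  "a: lip edge's distance from tongue root along the tongue; gap below edge; tilt deg"
  t=np.radians(th);ux=np.array([np.cos(t),0,np.sin(t)]);uz=np.array([-np.sin(t),0,np.cos(t)])
  P=np.array([-66,y,44])+a*ux-gap*uz      # cover (-65,.,4)
  O=P+65*ux-4*uz
  return CASE+Rc.apply(O+tc[0]*ux+tc[2]*uz),O
def shift(p,th,s):
  d=(p-s["ee_pos"])/10; return d.round(2).tolist(), (-th*Rc.apply([0,1,0])).round(2).tolist()
E
python3 -W ignore - <<'E'
from fit2 import m1
from plan import *
from scipy.optimize import least_squares
px=np.array([[160,117.1],[360.3,116.5],[193.3,78.7],[327.7,78.7]])
X=np.array([[-65,-45,8],[-65,45,8],[-81,-30,4],[-81,30,4]],float)
t0=np.array([420.509,206.689,242.643]);Y=Rn.from_euler('z',-5.98,degrees=True)
def f(p):
  Q=Rn.from_euler('y',p[3] if len(p)>3 else 0,degrees=True)
  return (proj(m1,Y.apply(Q.apply(X-p[:3]))+t0)-px).ravel()
for p0 in([1.5,0,16.],[1.5,0,16,0.]):
  r=least_squares(f,p0);print(r.x.round(2),r.fun.round(1))
s=sense();tc=[1.5,0,16.2]
for a,g,th in[(20,1,25),(20,-40,25),(12,1,25),(4,1,25),(3.5,1,18),(3,1,12),(2.5,1,6),(2,2,0)]:
  p,O=tcp(a,g,th,tc);print(a,g,th,O.round(1),p.round(1),shift(p,th,s))
E
```

```text
[525.8 -18.3 -11.2]
[-2.8, -0.5, -0.4, -0.5, 0.3, 0.2, -0.7, 0.1, 0.7, 0.5, -1.1, 0.8, 1.0, -0.8, 0.8, 0.7, -0.1, 0.2]
[526.2 -18.7 -11.3  -1.7]
[-1.9, -0.6, -0.0, -0.5, 0.8, -0.5, 0.1, -0.1, 1.2, 0.3, -0.6, 0.2, 0.0, -0.5, -0.2, 0.7, -1.0, 0.0]
h only [525.8 -18.6 -10.9] [ 0.1 -0.4  0.2  0.9 -0.3  0.4]
[ 1.2  -0.3  19.38] [ 0.1 -0.6  0.2 -0.  -0.3  0.3 -0.1  0.3]
[ 0.79 -0.3  21.39  1.59] [ 0.3 -0.5  0.1  0.1 -0.4  0.2  0.1  0.2]
20 1 25 [13.1  0.  75.4] [533.4 -20.   90.7] ([10.28, 20.24, -15.27], [-4.86, -24.52, -0.0])
20 -40 25 [ -4.2   0.  112.5] [516.4 -16.6 127.9] ([8.58, 20.58, -11.56], [-4.86, -24.52, -0.0])
12 1 25 [ 5.9  0.  72. ] [526.3 -18.6  87.3] ([9.57, 20.38, -15.61], [-4.86, -24.52, -0.0])
4 1 25 [-1.4  0.  68.6] [519.2 -17.2  83.9] ([8.86, 20.52, -15.95], [-4.86, -24.52, -0.0])
3.5 1 18 [ 0.7  0.  60.4] [523.1 -17.9  76.3] ([9.24, 20.44, -16.72], [-3.5, -17.66, -0.0])
3 1 12 [ 1.6  0.  53.2] [525.6 -18.4  69.4] ([9.49, 20.39, -17.4], [-2.33, -11.77, -0.0])
2.5 1 6 [ 1.7  0.  46.1] [527.3 -18.8  62.4] ([9.67, 20.36, -18.11], [-1.17, -5.89, -0.0])
2 2 0 [ 1.  0. 38.] [528.4 -19.   54.2] ([9.77, 20.34, -18.92], [0.0, 0.0, 0.0])
```

Call:
drive_tool(
  motion=[
    [-1,2,4,0,-1,-5,0],
    [-1,4,8,0,-2,-10,0],
    [-1,6,12,-2,-3,-15,0],
    [-1,8,16,-5,-4,-20,0],
    [-1,10.3,20.25,-8,-4.86,-24.52,0],
    [-1,10.3,20.25,-11.2,-4.86,-24.52,0],
    [-1,10.3,20.25,-11.2,-4.86,-24.52,0],
    [-1,10.3,20.25,-11.2,-4.86,-24.52,0],
    [-1,10.3,20.25,-11.2,-4.86,-24.52,0],
  ],
)

```text
t: 7.8
ee_pos: [534.4, -22.0, 133.5]
tcp_rot: [0.217, 0.096, 0.971, -0.021]
ft_force: [-0.3, 0.2, -0.2]
finger_gap: 0.15
grasp_force: 59.4
```

```bash
python3 - <<'E'
from plan import *
s=sense();m=camera_model("wrist");im=read_camera("wrist")
q=s["tcp_rot"];T=Rn.from_quat([q[1],q[2],q[3],q[0]]);print(s["t"],s["ee_pos"],T.as_matrix().round(3).tolist(),s["ft_force"])
print("lip edge top proj",proj(m,CASE+Rc.apply(np.array([[-66,-44,50],[-66,44,50],[-105,-65,46],[-105,65,46]]))).round(1).tolist())
# cover frame = tool rotated pi about y: x_c=-x_t, y_c=y_t, z_c=-z_t
X=np.array([[-65,-45,8],[-65,45,8],[-81,-30,4],[-81,30,4]],float)-[1.3,0,17]
print("cover proj",proj(m,T.apply(X*[-1,1,-1])+s["ee_pos"]).round(1).tolist())
save("pics/i.png",cv2.resize(im,(800,600),interpolation=cv2.INTER_CUBIC))
E
```

```text
7.8 [534.37380891 -22.01285958 133.45712511] [[-0.887, 0.196, 0.417], [0.177, 0.981, -0.083], [-0.426, 0.0, -0.905]] [-0.31436731  0.15533077 -0.18354927]
lip edge top proj [[176.4, 36.8], [349.6, 36.5], [117.5, -54.3], [408.9, -54.9]]
cover proj [[157.8, 117.6], [361.6, 117.5], [191.2, 79.4], [328.2, 79.4]]
```

View pics/i.png

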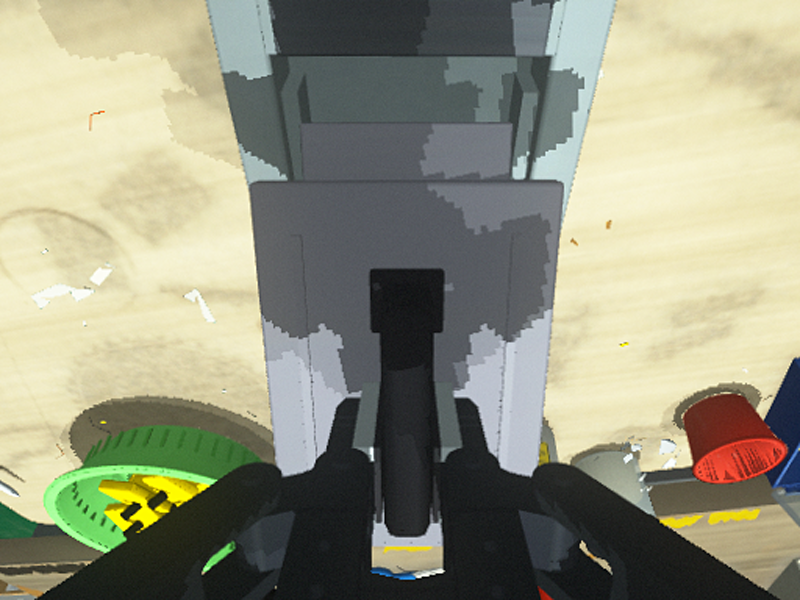

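```bash
python3 - <<'E'
from plan import *
s=sense();tc=[1.2,0,18.5];print(s["ee_pos"],s["qd"])
for a,g,th in[(20,2,25),(12,2,25),(4,2,25),(3.5,2,18),(3,2,12),(2.5,2,6),(2,2,0)]:
  p,O=tcp(a,g,th,tc);print(a,g,th,O.round(1),p.round(1),((p-s["ee_pos"])/10).round(2),shift(p,th-25,s)[1])
E
```

```text
[534.29291157 -22.14874439 133.40684485] [-0.00260614 -0.00074887  0.0090162  -0.00187862 -0.00673335  0.00131029]
20 2 25 [13.6  0.  74.5] [532.6 -19.8  91.8] [-0.17  0.23 -4.16] [0.0, 0.0, 0.0]
12 2 25 [ 6.3  0.  71.1] [525.5 -18.4  88.4] [-0.88  0.37 -4.5 ] [0.0, 0.0, 0.0]
4 2 25 [-0.9  0.  67.7] [518.4 -17.   85. ] [-1.59  0.51 -4.84] [0.0, 0.0, 0.0]
3.5 2 18 [ 1.   0.  59.5] [522.4 -17.8  77.4] [-1.19  0.43 -5.6 ] [1.36, 6.87, 0.0]
3 2 12 [ 1.8  0.  52.3] [525.  -18.3  70.6] [-0.93  0.38 -6.28] [2.53, 12.75, 0.0]
2.5 2 6 [ 1.8  0.  45.1] [526.9 -18.7  63.6] [-0.74  0.35 -6.98] [3.69, 18.64, 0.0]
2 2 0 [ 1.  0. 38.] [528.1 -18.9  56.5] [-0.62  0.32 -7.69] [4.86, 24.52, 0.0]
```

Call:
drive_tool(
  motion=[
    [-1,-0.17,0.23,-2,0,0,0],
    [-1,-0.17,0.23,-4.16,0,0,0],
    [-1,-0.17,0.23,-4.16,0,0,0],
    [-1,-0.5,0.3,-4.32,0,0,0],
    [-1,-0.88,0.37,-4.5,0,0,0],
    [-1,-0.88,0.37,-4.5,0,0,0],
    [-1,-0.88,0.37,-4.5,0,0,0],
  ],
)

```text
t: 8.55
ee_pos: [524.9, -17.6, 87.1]
tcp_rot: [0.216, 0.096, 0.971, -0.021]
ft_force: [0.1, 0.1, -2.2]
finger_gap: 0.151
grasp_force: 59.3
```

```bash
python3 - <<'E'
from plan import *
s=sense();m=camera_model("wrist");im=read_camera("wrist");print(s["ee_pos"],s["ft_force"],s["wrist_torque"])
print("lip edge top proj",proj(m,CASE+Rc.apply(np.array([[-66,-44,50],[-66,44,50],[-105,-65,46],[-105,65,46]]))).round(1).tolist())
save("pics/j.png",cv2.resize(im[:200],None,fx=1.56,fy=1.56*1.5,interpolation=cv2.INTER_CUBIC))
E
```

```text
[524.8742088  -17.56683549  87.06331155] [ 0.10414948  0.09547597 -2.18223941] [ 0.06433444  0.31947312 -0.00131882]
lip edge top proj [[154.6, 99.0], [361.0, 98.7], [78.2, -2.8], [436.4, -3.6]]
```

View pics/j.png

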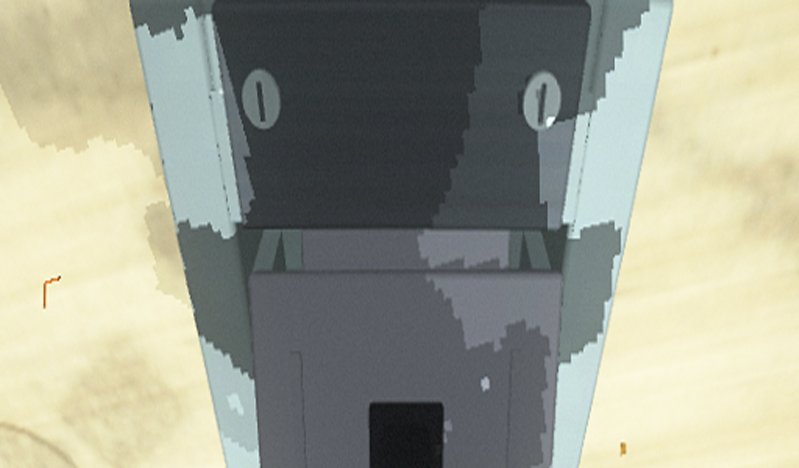

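Call:
drive_tool(
  motion=[
    [-1,-0.35,0.03,-0.1,0,0,0],
    [-1,-0.65,0.06,-0.21,0,0,0],
    [-1,-0.65,0.06,-0.21,0,0,0],
    [-1,-0.65,0.06,-0.21,0,0,0],
  ],
)

```text
t: 9.0
ee_pos: [518.1, -16.8, 84.2]
tcp_rot: [0.215, 0.096, 0.972, -0.021]
ft_force: [1.1, 1.0, -1.8]
finger_gap: 0.147
grasp_force: 59.3
```

Call:
drive_tool(
  motion=[
    [-1,0.22,-0.05,-0.34,0.68,3.43,0],
    [-1,0.43,-0.1,-0.68,1.36,6.87,0],
    [-1,0.56,-0.12,-1.02,1.95,9.8,0],
    [-1,0.69,-0.15,-1.36,2.53,12.75,0],
    [-1,0.69,-0.15,-1.36,2.53,12.75,0],
    [-1,0.69,-0.15,-1.36,2.53,12.75,0],
  ],
)

```text
t: 9.6
ee_pos: [525.1, -18.3, 70.5]
tcp_rot: [0.105, 0.098, 0.99, -0.01]
ft_force: [0.1, 0.5, -2.5]
finger_gap: 0.146
grasp_force: 59.2
```

Call:
drive_tool(
  motion=[
    [-1,0.1,-0.02,-0.35,0.58,2.94,0],
    [-1,0.18,-0.04,-0.69,1.17,5.89,0],
    [-1,0.22,-0.05,-0.93,1.56,7.85,0],
    [-1,0.26,-0.05,-1.16,1.95,9.8,0],
    [-1,0.26,-0.05,-1.16,1.95,9.8,0],
    [-1,0.26,-0.05,-1.16,1.95,9.8,0],
  ],
)

```text
t: 10.2
ee_pos: [527.5, -18.8, 59.0]
tcp_rot: [0.018, 0.098, 0.995, -0.002]
ft_force: [0.8, -0.3, -3.6]
finger_gap: 0.148
grasp_force: 59.1
```

Call:
drive_tool(
  motion=[
    [-1,0.03,-0.01,-0.15,0.2,1,0],
    [-1,0.05,-0.01,-0.3,0.4,2,0],
    [-1,0.05,-0.01,-0.4,0.4,2,0],
    [-1,0.05,-0.01,-0.4,0.4,2,0],
    [-1,0.05,-0.01,-0.4,0.4,2,0],
  ],
)

```text
t: 10.7
ee_pos: [528.1, -18.9, 55.1]
tcp_rot: [-0.0, 0.098, 0.995, 0.0]
ft_force: [-0.1, -0.3, -1.3]
finger_gap: 0.15
grasp_force: 59.4
```

Call:
drive_tool(
  motion=[
    [-1,0,0,-0.15,0,0,0],
    [-1,0,0,-0.3,0,0,0],
    [-1,0,0,-0.3,0,0,0],
    [-1,0,0,-0.3,0,0,0],
  ],
)

```text
t: 11.1
ee_pos: [528.3, -19.0, 54.1]
tcp_rot: [0.001, 0.098, 0.995, -0.0]
ft_force: [-7.2, 1.1, 20.5]
finger_gap: 0.149
grasp_force: 62.2
```

Call:
drive_tool(
  motion=[
    [-1,0,0,0.2,0,0,0],
    [0,0,0,0.3,0,0,0],
    [0,0,0,0.3,0,0,0],
    [0,0,0,0.3,0,0,0],
    [0,0,0,0.3,0,0,0],
    [0,0,0,3,0,0,0],
    [0,0,0,7,0,0,0],
    [0,-5,1,12,0,0,0],
    [0,-5,1,16,0,0,0],
    [0,-5,1,16,0,0,0],
    [0,-5,1,16,0,0,0],
  ],
)

```text
t: 12.2
ee_pos: [478.5, -9.0, 213.2]
tcp_rot: [0.001, 0.098, 0.995, -0.0]
ft_force: [0.7, -0.2, -0.1]
finger_gap: 0.502
grasp_force: 0.0
```

```bash
python3 -W ignore - <<'E'
from plan import *
s=sense();m=camera_model("wrist");im=read_camera("wrist");save("pics/k.png",im);print(s["t"],s["ee_pos"],s["ft_force"])
for n in("cover","handle","catch_grip","catch","case"):
  r=finder.look_for("wrist",n);print(n,[(np.round(x["position"],1).tolist(),x["p"]) for x in r[:2]])
pr=lambda X:proj(m,CASE+Rc.apply(np.array(X,float))).round(1).tolist()
print("plate far edge, left..right pred",pr([[66,-45,46],[66,45,46],[-64,-45,46],[-64,45,46]]))
print("handle top",pr([[37,-7,74],[37,7,74],[-35,-7,74],[-35,7,74]]),"catch grip",pr([[75,-6,82],[75,6,82],[99,-6,82],[99,6,82]]))
for n in("cover","handle","catch_grip"):
  r=finder.regions_of("wrist",n)
  if r:
    k=np.argwhere(r[0]["mask"]);print(n,r[0]["p"],"rows",k[:,0].min(),k[:,0].max(),"cols",k[:,1].min(),k[:,1].max(),len(k))
# dark mask of handle
g=im.max(2)<45
for r in range(90,330,10):
  c=np.where(g[r,150:360])[0]
  if len(c):print(r,c.min()+150,c.max()+150,len(c),end=" | ")
E
```

```text
12.2 [478.47057866  -9.00353042 213.16002486] [ 0.71117165 -0.16680377 -0.13217115]
cover [([518.6, -17.5, 45.7], 0.83)]
handle [([518.9, -14.8, 49.0], 0.66)]
catch_grip [([604.5, -37.7, 55.2], 0.67)]
catch [([602.9, -35.1, 56.1], 0.87), ([521.4, -15.3, 52.6], 0.58)]
case [([467.0, -16.1, 46.9], 0.75)]
plate far edge, left..right pred [[217.6, 275.6], [302.6, 275.5], [211.6, 154.7], [308.1, 154.5]]
handle top [[252.6, 265.4], [267.4, 265.4], [251.9, 193.6], [267.8, 193.6]] catch grip [[253.9, 304.1], [266.3, 304.0], [254.1, 324.2], [266.2, 324.2]]
cover 0.89 rows 153 275 cols 213 308 11063
handle 0.97 rows 152 275 cols 213 308 11066
catch_grip 0.57 rows 281 320 cols 241 278 1110
120 211 237 9 | 130 212 239 8 | 140 217 238 7 | 150 214 231 3 | 180 257 268 3 | 190 250 270 20 | 200 253 267 11 | 210 253 266 8 | 220 253 266 7 | 230 254 266 6 | 240 251 270 15 | 250 209 311 26 | 260 184 336 47 | 270 178 342 48 | 280 174 347 65 | 290 169 352 74 | 300 157 359 117 | 310 150 359 118 | 320 150 359 111 |
```

Call:
drive_tool(
  motion=[
    [-1,4.9,-1,-3,0,0,0],
    [-1,9.8,-1.95,-6,0,0,0],
    [-1,9.8,-1.95,-10,0,0,0],
    [-1,9.8,-1.95,-13,0,0,0],
    [-1,9.8,-1.95,-15,0,0,0],
    [-1,9.8,-1.95,-16,0,0,0],
    [-1,9.8,-1.95,-16.3,0,0,0],
    [-1,9.8,-1.95,-16.3,0,0,0],
  ],
)

```text
t: 13.45
ee_pos: [576.5, -28.6, 49.6]
tcp_rot: [0.0, 0.098, 0.995, 0.0]
ft_force: [0.4, -0.1, 1.0]
finger_gap: -0.001
grasp_force: 0.0
```

Call:
drive_tool(
  motion=[
    [-1,0,0,-0.2,0,0,0],
    [-1,0,0,-0.35,0,0,0],
    [-1,0,0,-0.5,0,0,0],
    [-1,0,0,-0.5,0,0,0],
  ],
)

```text
t: 13.85
ee_pos: [576.6, -28.5, 46.0]
tcp_rot: [0.001, 0.098, 0.995, -0.0]
ft_force: [-5.1, 0.7, 13.7]
finger_gap: 0.001
grasp_force: 6.7
```

Call:
drive_tool(
  motion=[
    [-1,0,0,4,0,0,0],
    [0,0,0,8,0,0,0],
    [0,3.46,-0.7,8,0,0,0],
    [0,3.46,-0.7,8,0,0,0],
    [0,3.46,-0.7,8,0,0,0],
    [0,3.46,-0.7,5,0,0,0],
    [0,3.46,-0.7,1.75,0,0,0],
    [0,3.46,-0.7,1.75,0,0,0],
    [0,3.46,-0.7,1.75,0,0,0],
    [-1,3.46,-0.7,1.75,0,0,0],
    [-1,3.46,-0.7,1.75,0,0,0],
    [-1,3.46,-0.7,1.75,0,0,0],
    [-1,3.46,-0.7,1.75,0,0,0],
    [-1,3.46,-0.7,1.75,0,0,0],
    [-1,3.46,-0.7,1.75,0,0,0],
  ],
)

```text
t: 15.35
ee_pos: [611.4, -36.4, 63.4]
tcp_rot: [0.001, 0.098, 0.995, -0.001]
ft_force: [-2.4, -4.2, 6.4]
finger_gap: 0.121
grasp_force: 61.0
```

Call:
drive_tool(
  motion=[
    [-1,-0.39,0.08,0,0,0,0],
    [-1,-0.78,0.16,0,0,0,0],
    [-1,-1.18,0.23,0,0,0,0],
    [-1,-1.57,0.31,0,0,0,0],
    [-1,-1.96,0.39,0,0,0,0],
    [-1,-2.16,0.43,0,0,0,0],
    [-1,-2.16,0.43,0,0,0,0],
    [-1,-2.16,0.43,0,0,0,0],
  ],
)

```text
t: 16.15
ee_pos: [593.6, -32.9, 63.5]
tcp_rot: [0.006, 0.099, 0.995, -0.001]
ft_force: [14.6, -6.6, -3.4]
finger_gap: 0.123
grasp_force: 59.5
```

Call:
drive_tool(
  motion=[
    [-1,-0.15,0.03,0,0,0,0],
    [-1,-0.3,0.06,0,0,0,0],
    [-1,-0.3,0.06,0,0,0,0],
    [-1,-0.3,0.06,0,0,0,0],
  ],
)

```text
t: 16.55
ee_pos: [593.3, -32.9, 63.5]
tcp_rot: [0.009, 0.099, 0.995, -0.001]
ft_force: [27.9, -8.6, -11.2]
finger_gap: 0.123
grasp_force: 58.6
```

Call:
drive_tool(
  motion=[
    [-1,0.5,-0.1,0,0,0,0],
    [0,0.5,-0.1,0,0,0,0],
    [0,0.5,-0.1,0,0,0,0],
    [0,0.5,-0.1,0,0,0,0],
    [0,0.5,-0.1,0,0,0,0],
    [0,0.5,-0.1,5,0,0,0],
    [0,-5,1,10,0,0,0],
    [0,-11.2,2.3,15,0,0,0],
    [0,-11.2,2.3,15,0,0,0],
    [0,-11.2,2.3,15,0,0,0],
    [0,-11.2,2.3,15,0,0,0],
    [0,-11.2,2.3,15,0,0,0],
  ],
)

```text
t: 17.75
ee_pos: [474.5, -7.7, 210.7]
tcp_rot: [-0.001, 0.098, 0.995, 0.0]
ft_force: [0.1, 0.3, -0.2]
finger_gap: 0.501
grasp_force: 0.0
```

```bash
python3 -W ignore - <<'E'
from plan import *
s=sense();m=camera_model("wrist");im=read_camera("wrist");save("pics/l.png",im);print(s["t"],s["ee_pos"],s["ft_force"])
pr=lambda X:proj(m,CASE+Rc.apply(np.array(X,float))).round(1).tolist()
for j in(0,18,20):
  print(j,"plate -x edge / grip top -x,+x / plate +x edge rows",[pr([[x-j,0,z]])[0][1] for x,z in((72,54),(75,82),(75,54),(99,82),(102,54))])
for n in("cover","catch_grip"):
  r=finder.regions_of("wrist",n)
  if r:
    k=np.argwhere(r[0]["mask"]);print(n,r[0]["p"],"rows",k[:,0].min(),k[:,0].max(),"cols",k[:,1].min(),k[:,1].max(),len(k))
g=im.astype(int).sum(2)//3
print("now  ",g[240:330,258:262].mean(1).round().astype(int).tolist());print("rows at col 246",g[240:330,244:248].mean(1).round().astype(int).tolist())
E
```

```text
17.75 [474.54940948  -7.6730338  210.73230606] [ 0.09995966  0.27976199 -0.17987436]
0 plate -x edge / grip top -x,+x / plate +x edge rows [290.4, 310.0, 292.8, 330.1, 314.3]
18 plate -x edge / grip top -x,+x / plate +x edge rows [275.4, 294.2, 277.9, 315.1, 300.1]
20 plate -x edge / grip top -x,+x / plate +x edge rows [273.7, 292.4, 276.2, 313.4, 298.5]
cover 0.98 rows 159 280 cols 212 307 10654
catch_grip 0.77 rows 270 312 cols 240 278 1260
now   [41, 40, 38, 40, 40, 42, 41, 38, 42, 41, 42, 40, 39, 42, 38, 39, 39, 39, 40, 40, 39, 38, 40, 38, 38, 37, 39, 37, 33, 77, 68, 66, 66, 64, 117, 120, 125, 58, 24, 29, 29, 31, 30, 30, 30, 31, 33, 32, 32, 30, 31, 31, 35, 38, 38, 40, 42, 43, 40, 40, 42, 41, 40, 41, 42, 40, 41, 43, 42, 42, 43, 33, 106, 162, 177, 182, 183, 183, 184, 184, 181, 180, 180, 180, 177, 174, 177, 178, 177, 178]
rows at col 246 [155, 154, 154, 156, 156, 156, 156, 158, 154, 154, 154, 155, 154, 155, 154, 154, 154, 154, 153, 154, 153, 151, 153, 151, 152, 152, 152, 152, 140, 129, 76, 65, 64, 60, 187, 204, 204, 204, 201, 203, 202, 196, 196, 200, 202, 205, 194, 195, 191, 193, 192, 191, 204, 207, 202, 199, 202, 203, 182, 156, 157, 158, 157, 157, 158, 158, 158, 158, 158, 160, 151, 164, 186, 188, 186, 184, 182, 182, 184, 181, 183, 187, 189, 186, 183, 182, 180, 176, 178, 178]
```

```bash
python3 -W ignore - <<'E'
from plan import *
m=camera_model("wrist");s=sense()
def T(p,q):
  M=np.eye(4);M[:3,:3]=Rn.from_quat([q[1],q[2],q[3],q[0]]).as_matrix();M[:3,3]=p;return M
C=np.eye(4);C[:3,:3]=m["R"];C[:3,3]=np.ravel(m["t"])
C1=C@T(s["ee_pos"],s["tcp_rot"])@np.linalg.inv(T([478.47057866,-9.00353042,213.16002486],[.001,.098,.9952,0]))
mk=dict(m,R=C1[:3,:3],t=C1[:3,3])
def cx(mm,r,z): return Rc.inv().apply(atz(mm,[[260,r]],z)-CASE)[0][0].round(1)
im=cv2.imread("pics/k.png").astype(int).sum(2)//3
print("k260",list(zip(range(270,335),im[270:335,258:262].mean(1).round().astype(int).tolist())))
print("k246",im[270:335,244:248].mean(1).round().astype(int).tolist())
for r,z in((273.7,54),(277.5,54),(311.8,82),(298.4,54)):print("now",r,z,cx(m,r,z))
for r in range(278,334,4):print("k",r,cx(mk,r,54),cx(mk,r,82))
E
```

```text
k260 [(270, 150), (271, 151), (272, 150), (273, 152), (274, 147), (275, 50), (276, 54), (277, 118), (278, 135), (279, 73), (280, 68), (281, 65), (282, 71), (283, 170), (284, 121), (285, 114), (286, 58), (287, 29), (288, 30), (289, 34), (290, 32), (291, 31), (292, 30), (293, 32), (294, 32), (295, 30), (296, 31), (297, 33), (298, 34), (299, 33), (300, 31), (301, 34), (302, 38), (303, 40), (304, 39), (305, 42), (306, 40), (307, 42), (308, 42), (309, 41), (310, 42), (311, 42), (312, 42), (313, 42), (314, 42), (315, 41), (316, 40), (317, 41), (318, 42), (319, 38), (320, 29), (321, 150), (322, 182), (323, 176), (324, 178), (325, 176), (326, 175), (327, 180), (328, 180), (329, 181), (330, 184), (331, 186), (332, 186), (333, 181), (334, 176)]
k246 [150, 150, 149, 152, 150, 52, 54, 106, 84, 80, 67, 63, 70, 178, 210, 200, 202, 202, 205, 202, 197, 197, 199, 202, 204, 200, 193, 194, 195, 193, 196, 205, 204, 200, 199, 207, 200, 170, 188, 187, 183, 182, 183, 183, 182, 183, 186, 188, 185, 182, 182, 180, 178, 178, 179, 179, 179, 180, 174, 175, 180, 182, 185, 188, 187]
now 273.7 54 51.5
now 277.5 54 56.0
now 311.8 82 76.5
now 298.4 54 81.3
k 278 63.5 45.6
k 282 68.3 49.9
k 286 73.2 54.3
k 290 78.1 58.8
k 294 83.1 63.3
k 298 88.1 67.8
k 302 93.1 72.4
k 306 98.2 77.0
k 310 103.4 81.7
k 314 108.6 86.5
k 318 113.9 91.2
k 322 119.2 96.1
k 326 124.6 100.9
k 330 130.0 105.9
```

Call:
drive_tool(
  motion=[
    [-1,4.5,-0.9,0,0,0,0],
    [-1,9,-1.8,0,0,0,0],
    [-1,13.5,-2.7,0,0,0,0],
    [-1,15.3,-3.1,0,0,0,0],
    [-1,15.3,-3.1,0,0,0,0],
    [-1,15.3,-3.1,-5,0,0,0],
    [-1,15.3,-3.1,-10,0,0,0],
    [-1,15.3,-3.1,-14.9,0,0,0],
    [-1,15.3,-3.1,-14.9,0,0,0],
    [-1,15.3,-3.1,-14.9,0,0,0],
  ],
)

```text
t: 18.9
ee_pos: [627.1, -38.5, 63.5]
tcp_rot: [-0.0, 0.098, 0.995, 0.0]
ft_force: [0.2, -0.0, 0.6]
finger_gap: 0.004
grasp_force: 0.0
```

Call:
drive_tool(
  motion=[
    [-1,-0.4,0.08,0,0,0,0],
    [-1,-0.7,0.14,0,0,0,0],
    [-1,-1.0,0.2,0,0,0,0],
    [-1,-1.2,0.24,0,0,0,0],
    [-1,-1.2,0.24,0,0,0,0],
  ],
)

```text
t: 19.4
ee_pos: [615.0, -36.1, 63.1]
tcp_rot: [-0.0, 0.098, 0.995, 0.0]
ft_force: [-0.3, 0.7, 0.4]
finger_gap: -0.002
grasp_force: 0.0
```

Call:
drive_tool(
  motion=[
    [-1,-0.1,0.02,0,0,0,0],
    [-1,-0.2,0.04,0,0,0,0],
    [-1,-0.3,0.06,0,0,0,0],
    [-1,-0.4,0.08,0,0,0,0],
    [-1,-0.4,0.08,0,0,0,0],
  ],
)

```text
t: 19.9
ee_pos: [613.7, -35.9, 62.9]
tcp_rot: [0.003, 0.098, 0.995, -0.0]
ft_force: [10.9, -0.5, -4.2]
finger_gap: -0.001
grasp_force: 5.5
```

Call:
drive_tool(
  motion=[
    [-1,-0.15,0.03,0,0,0,0],
    [-1,-0.2,0.04,0,0,0,0],
    [-1,-0.2,0.04,0,0,0,0],
  ],
)

```text
t: 20.2
ee_pos: [613.5, -35.9, 63.1]
tcp_rot: [0.005, 0.099, 0.995, -0.0]
ft_force: [19.2, -1.7, -10.1]
finger_gap: -0.002
grasp_force: 9.4
```

Call:
drive_tool(
  motion=[
    [-1,1.5,-0.3,0,0,0,0],
    [-1,1.5,-0.3,0,0,0,0],
    [-1,1.5,-0.3,5,0,0,0],
    [-1,1.5,-0.3,10,0,0,0],
    [-1,-6,1.2,15,0,0,0],
    [-1,-13.6,2.7,15,0,0,0],
    [-1,-13.6,2.7,15,0,0,0],
    [-1,-13.6,2.7,15,0,0,0],
    [-1,-13.6,2.7,15,0,0,0],
    [-1,-13.6,2.7,15,0,0,0],
  ],
)

```text
t: 21.2
ee_pos: [473.8, -8.2, 212.5]
tcp_rot: [0.0, 0.098, 0.995, 0.0]
ft_force: [-0.4, 0.8, -0.3]
finger_gap: 0.001
grasp_force: 0.0
```

```bash
python3 -W ignore - <<'E'
from plan import *
s=sense();m=camera_model("wrist");im=read_camera("wrist");print(s["t"],s["ee_pos"],s["ft_force"])
def cx(r,z): return Rc.inv().apply(atz(m,[[260,r]],z)-CASE)[0][0].round(1)
g=im.astype(int).sum(2)//3
c=g[255:320,244:248].mean(1);d=np.diff(c);k=[i for i in range(len(d)) if abs(d[i])>20];print([(255+i,int(d[i]),cx(256+i,54)) for i in k])
r=finder.regions_of("wrist","cover");kk=np.argwhere(r[0]["mask"]);print(r[0]["p"],kk.min(0),kk.max(0))
print([proj(m,CASE+Rc.apply(X)).round(1).tolist() for X in([[-64,-45,46],[-64,45,46],[66,-45,46]],)])
read_camera("top")
for n in("carton","tape_small","driver"):print(n,[np.round(x["position"]).tolist() for x in finder.look_for("top",n)[:1]])
E
```

```text
21.2 [473.78874409  -8.16994069 212.49526229] [-0.42484773  0.79884137 -0.34796239]
[(287, -37, np.float64(70.0))]
0.86 [158 212] [279 308]
[[[211.8, 160.3], [308.0, 160.1], [217.8, 280.4]]]
carton [[506.0, -298.0, 60.0]]
tape_small [[644.0, -436.0, 21.0]]
driver []
```

```bash
python3 -c "
from bench import workorder;print(workorder.job_done())"
```

```text
the job is handed in; nothing more can be done
None
```

The cover is back on: its tongue is hooked under the lip, it lies flat and fully home, and the catch is against its end stop. I handed the job in at about 21 s. I never moved the carton, tape roll or screwdriver, but my last camera check confirmed only the carton's position. I don't have the judge's result.

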